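# Turn on the lap's water at the blue quarter-turn valve

## Robot

A 6-joint arm with a two-finger parallel gripper is mounted at the origin on a cart in front of the work surface, level with it; the furniture and walls round the work are solid. World frame = base frame: x ahead of the robot, y to its left, z up, the work surface at z = 0. Lengths are in m, angles in rad, forces in N, time in s.
With the tool pointing down it reaches from about 0.325 to 1 m from the base axis. Payload 5.1 kg.
Tool frame: the origin (TCP) lies midway between the tips of the shut fingers; the grasp point (between the pads) lies 19 mm behind it; z points along the fingers, y is the direction in which the jaws open and shut (so a half turn about z gives the same grasp; the last joint's range is limited). The gripper opens to 85 mm and grips with 20 to 120 N. Pads are 22 mm wide; open, the fingers measure 114 mm over their backs; the gripper's body (76 mm by 85 mm) begins 54 mm behind the grasp point. The pads swing forward as they close: fully open they stand 13 mm farther back than shut.
Start: joints at [1.188, 0.124, 1.65, -0, 1.367, -0.083], TCP at [0.192, 0.621, 0.197] pointing down, gripper open.
Joint ranges: [-2.61, 2.61], [-1.02, 2.33], [0.03, 2.71], [-1.35, 4.49], [0.32, 2.68], [-2.91, 2.91]. Speed limits (rad/s): [2.57, 2.57, 3.14, 3.14, 3.14, 3.14].

## Interface

Orientations are given as a unit quaternion [w, x, y, z].
In Python, from station import env, eyes gives the robot as it stands.
- The arm moves only by the shell command python3 -m pendant 'ROWS' [FORCE]. ROWS is a JSON object of lists of equal length, an entry for each row: "translation": the shift along the tool's x, y, z in mm, a list of three; "rot": the turn, a rotation vector about the tool's x, y, z in degrees, a list of three; "gripper": the closure, from 0 (fully open) to 1 (shut). In form: {"translation": [[dx, dy, dz], ...], "rot": [[ax, ay, az], ...], "gripper": [gripper, ...]}. A call has 1 to 10 rows; each row is the pose to reach, as a shift and turn from the pose commanded when the call began, along the tool's axes at that moment; what a row does not reach only later rows make up. A row lasts 1/12 s, in which the tool goes at most 41.7 mm and 7.16 degrees, less where a joint would pass 70% of its speed; a pose out of reach is approached as far as the arm can. A call with a gripper value outside its range is refused whole. The fingers move at their own pace and stop on an object; FORCE is the grip in N (left out, the last holds). Time passes only in rows, so rows that repeat a pose let the fingers close. It gives the time, the measured TCP pose, the force and the opening at its end, in the units of the state.
- env.get_obs(): the state, without advancing time (a new reading comes with each control period).
- eyes.camera(name): name is "scene" or "top" or "wrist"; returns (picture, depth): 400x640x3 uint8, red, green, blue; 400x640 float32, m along the optical axis (not along the pixel's ray), 0 where there is no reading.
- eyes.camera_info(name): a dict with "mtx" (3x3 intrinsics, pixels), "k1" (the pictures are not rectified: a ray, as slopes to the right and down, at radius r is drawn at 1 + k1 r^2 times it, then the intrinsics apply), "R" (3x3) and "t" (3): a world point X has camera coordinates R X + t. Camera axes: x right, y down, z forward; pixel columns grow to the right and rows downward; lengths in m; the calibration is good to about 2 mm. A picture is of the moment at which its call begins: read the wrist's pose just before it. camera_info takes no time and is no camera call; for the wrist camera it gives the pose at the moment of the call.
- env.close_job(): hands the job in, once; it reports no verdict.
The state is a dict: "time_s": time; "q": joint angles; "qvel": joint speeds; "tau": joint torques, N m; "ee_pos": TCP position; "ee_rot": TCP orientation; "force": force on the tool from outside, world axes, zero at the start; "torque": the same for the moment, N m; "finger_gap": finger opening in m.
Only numpy, scipy, OpenCV 4.12 (cv2) and the standard library are available. Lean on these libraries where they do the work, as an engineer would, in place of code of your own. Each camera call takes 0.05 s, during which the arm holds its last target.

## Task

The lap needs water before grinding starts: turn the blue-handled valve fully open, a quarter turn anticlockwise seen from above until it meets its stop and the handle lies along its pipe. Leave the yellow-handled air valve as it is, and do not disturb the glass spirit lamp.

Things in the scene. Friction and masses are not known exactly. Their poses are not given: they have to be found in the camera images.
- blue_valve: Water valve fixed to the bench. Its 16 mm copper pipe, 150 mm long, lies along this body's y axis 40 mm above the bench, both ends bent down into the bench; brass body (top at 56 mm) in the middle. Origin on the bench top below the lever's vertical turning axis (z). Its blue lever: a bar 14 mm wide, underside 70 mm and top 88 mm above the bench, reaching 95 mm from the axis to one side.
- blue_lever (a joint): Angle of the blue lever, rad. 0 = shut on its stop: it points along -x of blue_valve, across the pipe. Grows anticlockwise seen from above to 1.57 = fully open on the other hard stop: it points along -y of blue_valve, over the pipe. Starts at 0 to 0.3. Stiff: about 2 N sideways at 65 mm from the axis moves it, and it stays where it is left.
- yellow_grip (a point): Point in the yellow lever's bar, 65 mm from its turning axis and 79 mm above the bench. It sits on a second valve (compressed air), alike but for the colour, also shut or slightly ajar at the start. Which valve stands on the left and which on the right varies.
- spirit_lamp: Bystander: small glass spirit lamp, 69 mm across and 83 mm high, standing loose on the bench behind the right-hand valve. Origin at the centre of its underside, z up.

How it is judged:
At the end, for the whole second after the job is handed in: The blue lever is at rest within 10 degrees of its open stop (joint above 1.39 rad), over its pipe; the yellow lever's grip point is within 15 mm of where it started; the spirit lamp stands upright within 20 mm of where it started (value of joint blue_lever above 1.39 rad and velocity of joint blue_lever between -0.05 and 0.05 rad/s and distance of yellow_grip from where it was at the start of the episode below 0.015 m and distance of spirit_lamp from where it was at the start of the episode below 0.02 m and angle between spirit_lamp's own z axis and vertical below 0.2 rad); the robot touches nothing.
It fails at once if the yellow valve's lever is moved by more than 15 mm (distance of yellow_grip from where it was at the start of the episode above 0.015 m).
It fails at once if the spirit lamp is shoved by more than 20 mm or tipped (distance of spirit_lamp from where it was at the start of the episode above 0.02 m or angle between spirit_lamp's own z axis and vertical above 0.2 rad).
It also fails if it takes over 32 s, if anything falls off the work surface, if the arm or the gripper's body presses on something with over 40 N, if the wrist force passes 120 N, or if a joint passes its speed limit or range.

## Working session

There is one attempt and no reset: what is moved stays moved. The work goes in short steps, Python scripts to look and compute and a shell command to move; the robot and the scene stay as the last step left them, time stands still between calls to the robot, and variables do not carry over. Pictures are saved under pics/ and viewed, and the job is handed in when it is done.

```bash
ls; mkdir -p pics
cat > h.py <<'E'
import numpy as np, cv2
from station import env, eyes
def ray_pts(ci,uv,z):
    uv=np.array(uv,float).reshape(-1,1,2)
    d=np.array([ci['k1'],0,0,0,0],float)
    n=cv2.undistortPoints(uv,np.array(ci['mtx'],float),d).reshape(-1,2)
    R=np.array(ci['R']);t=np.array(ci['t'])
    C=-R.T@t
    D=np.c_[n,np.ones(len(n))]@R
    s=(z-C[2])/D[:,2]
    return C+D*s[:,None]
E
python3 - <<'E'
from h import *
o=env.get_obs();print({k:np.round(v,3).tolist() for k,v in o.items()})
for n in ['top','scene']:
    p,d=eyes.camera(n);cv2.imwrite(f'pics/{n}0.png',p[:,:,::-1]);np.savez(f'{n}0.npz',p=p,d=d)
    ci=eyes.camera_info(n);print(n,ci['k1'],-np.array(ci['R']).T@ci['t'])
E
```

```text
pics
{'time_s': 0.0, 'q': [1.188, 0.125, 1.652, -0.0, 1.367, -0.083], 'qvel': [-0.001, -0.0, 0.0, -0.0, 0.001, -0.0], 'tau': [-0.003, -42.358, -36.547, -0.0, 0.006, -0.0], 'ee_pos': [0.192, 0.62, 0.196], 'ee_rot': [-0.0, 0.149, 0.989, -0.001], 'force': [-0.506, 0.324, -0.081], 'torque': [0.002, 0.036, -0.016], 'finger_gap': 0.085}
top -0.07591181718112212 [ 0.47184905 -0.10977065  1.06222441]
scene -0.06566692700800573 [0.08819819 0.42825444 0.53995261]
```

View pics/top0.png

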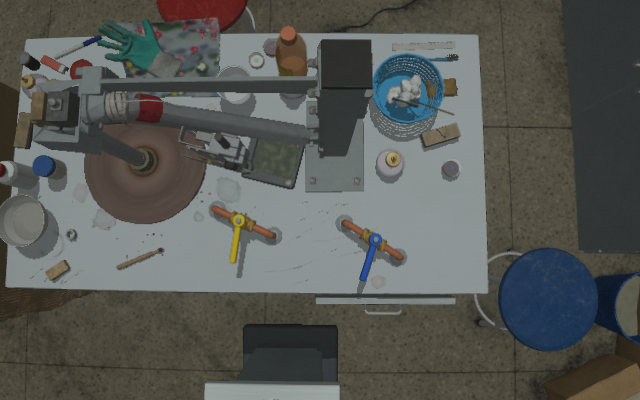

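View pics/scene0.png

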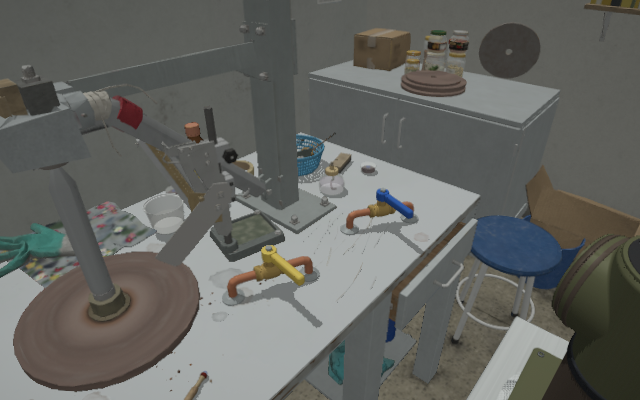

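The top view shows the blue valve axis at about (376,240) with its lever tip at (366,279). The yellow axis is at (239,220) with its tip at (234,261), and the lamp is at (390,163). Next I turn these into positions.

```bash
cat > meas.py <<'E'
from h import *
def levers(name,p):
    ci=eyes.camera_info(name); hsv=cv2.cvtColor(p,cv2.COLOR_RGB2HSV)
    out={}
    for c,(lo,hi) in dict(blue=((105,150,60),(125,255,255)),yellow=((22,150,80),(32,255,255))).items():
        m=cv2.inRange(hsv,lo,hi)
        n,l,s,cen=cv2.connectedComponentsWithStats(m)
        for i in range(1,n):
            if 60<s[i,4]<2500:
                ys,xs=np.where(l==i); P=ray_pts(ci,np.c_[xs,ys],0.088)
                (cx,cy),(w,h),a=cv2.minAreaRect(P[:,:2].astype(np.float32))
                v,u,*_=cv2.fitLine(P[:,:2].astype(np.float32),cv2.DIST_L2,0,1e-4,1e-4).ravel()
                print(name,c,s[i].tolist(),'cen',np.round([cx,cy],3),'size',np.round([w,h],3),'dir deg',round(np.degrees(np.arctan2(u,v)),1))
E
python3 - <<'E'
from meas import *
for n in ['top','scene']:
    p=np.load(n+'0.npz')['p']; levers(n,p)
ci=eyes.camera_info('top')
print('axes b,y z.09',ray_pts(ci,[(376,240),(239,220)],.092).round(3))
print('tips b,y z.088',ray_pts(ci,[(366,279),(234,261)],.088).round(3))
print('pipe blue z.048',ray_pts(ci,[(345,223),(401,257)],.048).round(3))
print('pipe yel z.048',ray_pts(ci,[(215,208),(274,236)],.048).round(3))
print('lamp',ray_pts(ci,[(390,163)],.05).round(3))
print('table corners',ray_pts(ci,[(478,36),(488,291),(7,288)],0).round(3))
d=np.load('top0.npz')['d'];print(1.0622-d[240,376],1.0622-d[265,369],1.0622-d[155,150],1.0622-d[60,345],1.0622-d[105,220])
ci=eyes.camera_info('scene')
print('scene blue axis/tip',ray_pts(ci,[(381,192),(411,212)],.088).round(3))
E
```

```text
top blue [33, 156, 19, 19, 282] cen [0.651 0.528] size [0.045 0.042] dir deg -23.5
top blue [360, 234, 22, 47, 299] cen [ 0.447 -0.223] size [0.025 0.105] dir deg -18.4
top blue [537, 249, 18, 15, 155] cen [ 0.449 -0.61 ] size [0.04  0.031] dir deg -60.1
top yellow [230, 214, 16, 49, 324] cen [0.488 0.068] size [0.029 0.106] dir deg -7.8
scene blue [377, 190, 36, 28, 345] cen [ 0.444 -0.2  ] size [0.038 0.117] dir deg -18.0
scene blue [386, 320, 9, 22, 126] cen [0.265 0.082] size [0.01  0.038] dir deg -62.7
scene yellow [262, 253, 42, 32, 227] cen [0.475 0.09 ] size [0.019 0.104] dir deg -3.8
axes b,y z.09 [[ 0.485 -0.234  0.092]
 [ 0.527  0.064  0.092]]
tips b,y z.088 [[ 0.4   -0.213  0.088]
 [ 0.438  0.074  0.088]]
pipe blue z.048 [[ 0.523 -0.17   0.048]
 [ 0.447 -0.296  0.048]]
pipe yel z.048 [[ 0.557  0.128  0.048]
 [ 0.493 -0.008  0.048]]
lamp [[ 0.662 -0.274  0.05 ]]
table corners [[ 0.999 -0.512  0.   ]
 [ 0.365 -0.512  0.   ]
 [ 0.36   0.661  0.   ]]
0.09839994 0.09615934 0.03046298 0.4554603 -0.034402847
scene blue axis/tip [[ 0.487 -0.222  0.088]
 [ 0.397 -0.196  0.088]]
```

Run:
```python
import cv2
p=cv2.imread('pics/top0.png')[130:310,180:500];cv2.imwrite('pics/crop0.png',cv2.resize(p,None,fx=2.5,fy=2.5,interpolation=cv2.INTER_CUBIC))
```

```text
(no output)
```

View pics/crop0.png

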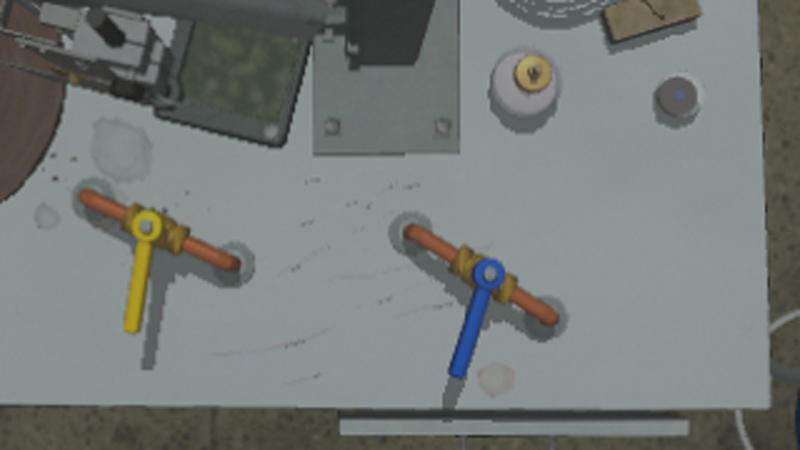

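```bash
python3 -m pendant '{"translation":[[-10,-16,0],[-31,-47,0],[-52,-79,0],[-73,-110,0],[-94,-142,0],[-115,-173,0],[-136,-205,0],[-157,-236,0],[-178,-268,0],[-199,-299,0]],"rot":[[0,0,3],[0,0,8],[0,0,13],[0,0,18],[0,0,23],[0,0,28],[0,0,33],[0,0,38],[0,0,43],[0,0,45]],"gripper":[1,1,1,1,1,1,1,1,1,1]}' 20
cat > to.py <<'E'
from h import *
import sys
from scipy.spatial.transform import Rotation as Ro
def state():
    o=env.get_obs(); w,x,y,z=o['ee_rot']; R=Ro.from_quat([x,y,z,w]).as_matrix()
    print('t',round(o['time_s'],2),'q',np.round(o['q'],2),'pos',np.round(o['ee_pos'],4),'xyaw',round(np.degrees(np.arctan2(R[1,0],R[0,0])),1),'z',R[:,2].round(3),'F',np.round(o['force'],1),'gap',round(float(o['finger_gap']),4))
    return o,R
def to(*pts):
    o,R=state()
    for p in pts: print(p,'-> tool mm',np.round(1000*R.T@(np.array(p)-o['ee_pos']),1))
if __name__=='__main__': to(*[tuple(map(float,a.split(','))) for a in sys.argv[1:]])
E
python3 to.py 0.433,-0.173,0.196
```

```text
time_s: 0.93
ee_pos: [0.2935, 0.2747, 0.1969]
ee_rot: [-0.0, 0.517, 0.856, -0.0]
force: [0.3, 0.2, 0.3]
finger_gap: -0.0
t 0.93 q [ 0.62 -0.47  2.17 -0.    1.44  0.14] pos [0.2935 0.2747 0.1969] xyaw 117.7 z [-0. -0. -1.] F [0.3 0.2 0.3] gap -0.0
(0.433, -0.173, 0.196) -> tool mm [-461.3  -84.4    1. ]
```

```bash
python3 -m pendant '{"translation":[[-20,-4,0],[-58,-11,0],[-97,-18,0],[-136,-25,0],[-175,-32,0],[-214,-39,0],[-252,-46,0],[-291,-53,0],[-330,-60,0],[-360,-66,0]],"rot":[[0,0,4],[0,0,9],[0,0,14],[0,0,19],[0,0,24],[0,0,29],[0,0,34],[0,0,39],[0,0,43],[0,0,45]],"gripper":[1,1,1,1,1,1,1,1,1,1]}'
python3 - <<'E'
from h import *
from meas import levers
p,d=eyes.camera('top');cv2.imwrite('pics/top1.png',p[:,:,::-1]);levers('top',p)
from to import *
state()
p,d=eyes.camera('wrist');cv2.imwrite('pics/wrist1.png',p[:,:,::-1])
E
```

```text
time_s: 1.77
ee_pos: [0.4035, -0.0754, 0.1972]
ee_rot: [0.0, 0.806, 0.592, -0.0]
force: [0.1, 0.7, -0.4]
finger_gap: 0.0001
top blue [33, 156, 18, 20, 277] cen [0.65  0.529] size [0.045 0.042] dir deg -16.9
top blue [360, 234, 22, 47, 299] cen [ 0.447 -0.223] size [0.025 0.105] dir deg -18.4
top blue [531, 249, 24, 15, 164] cen [ 0.449 -0.604] size [0.053 0.031] dir deg 83.2
top blue [513, 261, 18, 21, 197] cen [ 0.417 -0.555] size [0.034 0.049] dir deg -20.2
top yellow [230, 214, 16, 49, 329] cen [0.488 0.067] size [0.029 0.106] dir deg -7.9
t 1.82 q [-0.32 -0.44  2.15 -0.    1.43 -0.01] pos [ 0.4044 -0.0788  0.1972] xyaw 72.3 z [ 0.    -0.004 -1.   ] F [-0.5 -2.2  0.5] gap 0.0001
```

View pics/top1.png

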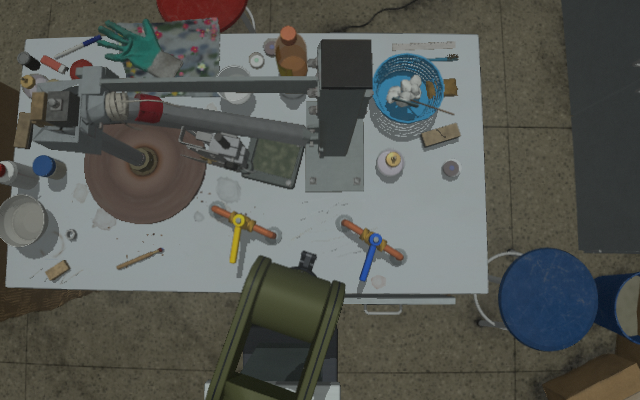

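View pics/wrist1.png

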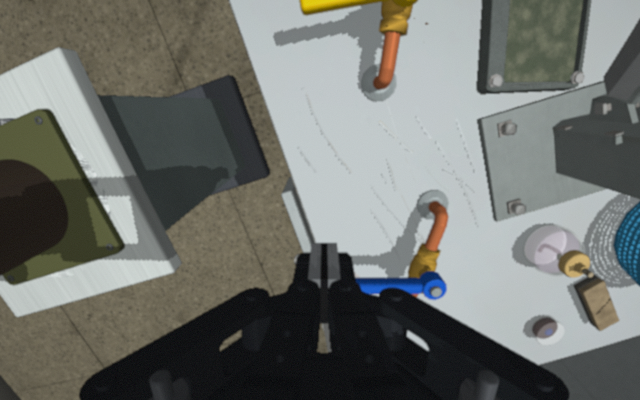

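The top view shows the arm clear of both valves. The wrist view shows the blue hub at (432,287), so I cross-check the axis from there.

Run:
```python
from h import *
from to import *
o,R=state()
for n,uv in [('wrist',(432,287)),('top',(376,240)),('scene',(381,192))]:
    for z in (.09,.098): print(n,z,ray_pts(eyes.camera_info(n),[uv],z).round(4))
A=np.array([.486,-.232]); 
print('now open angle from pipe', np.degrees(np.arctan2(-.126,-.076))%360)
rad=.066
def pt(a,off): 
    r=np.radians(a); return A+rad*np.array([np.cos(r),np.sin(r)])+off*np.array([np.sin(r),-np.cos(r)])
print('pre',pt(162,.045))
for a in (162,180,200,220,239): print(a,pt(a,.018).round(4))
P=pt(162,.045)
to((P[0],P[1],.196),(P[0],P[1],.067))
```

```text
t 1.87 q [-0.32 -0.44  2.15 -0.    1.44 -0.01] pos [ 0.4036 -0.0761  0.197 ] xyaw 72.4 z [-0.001 -0.001 -1.   ] F [-0.3  0.3  0.1] gap 0.0002
wrist 0.09 [[ 0.4845 -0.2215  0.09  ]]
wrist 0.098 [[ 0.4829 -0.2153  0.098 ]]
top 0.09 [[ 0.4845 -0.2347  0.09  ]]
top 0.098 [[ 0.4844 -0.2337  0.098 ]]
scene 0.09 [[ 0.485  -0.2191  0.09  ]]
scene 0.098 [[ 0.478  -0.2076  0.098 ]]
now open angle from pipe 238.90268711422056
pre [ 0.43713603 -0.16880734]
162 [ 0.4288 -0.1945]
180 [ 0.42  -0.214]
200 [ 0.4178 -0.2377]
220 [ 0.4239 -0.2606]
239 [ 0.4366 -0.2793]
t 1.87 q [-0.32 -0.44  2.15 -0.    1.44 -0.01] pos [ 0.4036 -0.0761  0.197 ] xyaw 72.4 z [-0.001 -0.001 -1.   ] F [-0.3  0.3  0.1] gap 0.0002
(np.float64(0.4371360346713925), np.float64(-0.16880733513797155), 0.196) -> tool mm [-78.3  59.9   1. ]
(np.float64(0.4371360346713925), np.float64(-0.16880733513797155), 0.067) -> tool mm [-78.2  60.  130. ]
```

Run:
```python
from h import *
for n,uvs in [('top',[(376,240),(369,266),(430,220),(300,260)]),('wrist',[(432,287),(380,287),(370,150),(330,150)]),('scene',[(381,192),(400,206),(340,300)])]:
    ci=eyes.camera_info(n);p,d=eyes.camera(n)
    for uv in uvs:
        dd=d[uv[1],uv[0]];nn=cv2.undistortPoints(np.array([[uv]],float),np.array(ci['mtx'],float),np.array([ci['k1'],0,0,0,0.])).ravel()
        print(n,uv,(np.array(ci['R']).T@(np.array([nn[0],nn[1],1])*dd-ci['t'])).round(4))
```

```text
top (376, 240) [ 0.4845 -0.2346  0.0909]
top (369, 266) [ 0.4284 -0.2191  0.0901]
top (430, 220) [ 0.5337 -0.3767 -0.0029]
top (300, 260) [ 0.4481 -0.0792  0.3192]
wrist (432, 287) [ 0.4847 -0.2202  0.0884]
wrist (380, 287) [ 0.4286 -0.2039  0.086 ]
wrist (370, 150) [ 0.4656 -0.0667  0.0014]
wrist (330, 150) [ 0.4177 -0.0521 -0.0005]
scene (381, 192) [ 0.4874 -0.2229  0.0873]
scene (400, 206) [ 0.4278 -0.2048  0.0851]
scene (340, 300) [ 0.4085  0.0138 -0.0023]
```

Depth confirms the heights. The wrist and scene cameras agree on the axis at about (0.486,-0.221), while the top camera sits about 13 mm to the side. I trust the two that agree and check by touch. Now I descend left of the lever.

```bash
python3 -m pendant '{"translation":[[-20,17,0],[-45,38,0],[-68,57,0],[-68,57,25],[-68,57,55],[-68,57,85],[-68,57,110],[-68,57,125],[-68,57,130],[-68,57,130]],"rot":[[0,0,0],[0,0,0],[0,0,0],[0,0,0],[0,0,0],[0,0,0],[0,0,0],[0,0,0],[0,0,0],[0,0,0]],"gripper":[1,1,1,1,1,1,1,1,1,1]}'
python3 - <<'E'
from h import *
from to import *
p,d=eyes.camera('scene');cv2.imwrite('pics/scene2.png',p[:,:,::-1])
p2,d=eyes.camera('wrist');cv2.imwrite('pics/wrist2.png',p2[:,:,::-1])
o,R=state()
A=np.array([.486,-.221])
rad=.066
def pt(a,off): 
    r=np.radians(a); return A+rad*np.array([np.cos(r),np.sin(r)])+off*np.array([np.sin(r),-np.cos(r)])
for a in (162,175,188,201,214,227,239):
    q=pt(a,.018); print(a,q.round(4),'tool',np.round(1000*R.T@(np.r_[q,.067]-o['ee_pos']),1))
E
```

```text
time_s: 2.85
ee_pos: [0.4368, -0.1525, 0.0659]
ee_rot: [-0.001, 0.804, 0.595, -0.001]
force: [-0.4, 1.2, 0.0]
finger_gap: -0.0001
t 2.95 q [-0.45 -0.18  2.17  0.    1.15 -0.15] pos [ 0.4387 -0.1539  0.0686] xyaw 72.9 z [ 0.002 -0.001 -1.   ] F [0.8 0.5 0.5] gap -0.0005
162 [ 0.4288 -0.1835] tool [-31.2  -0.8   1.6]
175 [ 0.4218 -0.1973] tool [-46.4  -3.4   1.6]
188 [ 0.4181 -0.2124] tool [-61.9  -2.5   1.6]
201 [ 0.4179 -0.2278] tool [-76.7   1.9   1.6]
214 [ 0.4212 -0.243 ] tool [-90.3   9.5   1.6]
227 [ 0.4278 -0.257 ] tool [-101.7   19.9    1.6]
239 [ 0.4366 -0.2683] tool [-109.9   31.6    1.6]
```

View pics/scene2.png

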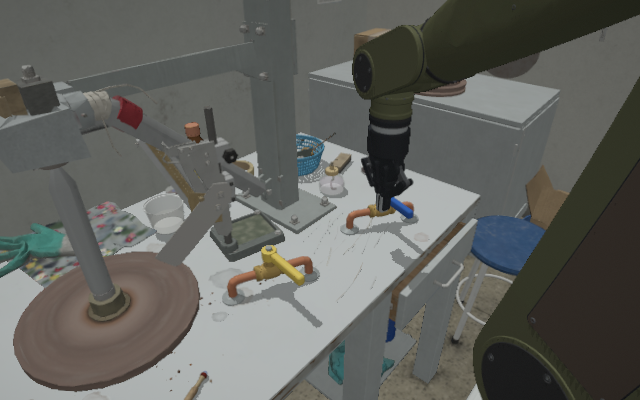

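View pics/wrist2.png

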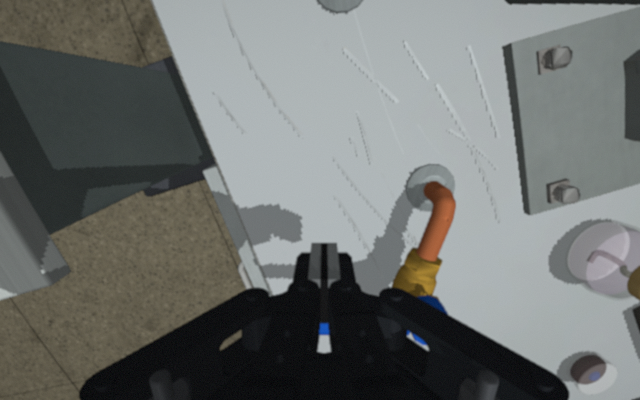

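The scene view shows the closed fingers at about (383,205), on the near-left side of the lever. I push along the arc, turning the tool with it.

```bash
python3 -m pendant '{"translation":[[-10,0,1],[-20,0,1],[-31,-1,1],[-39,-2,1],[-46,-3,1],[-54,-3,1],[-62,-2.5,1],[-69,-0.5,1],[-77,2,1],[-77,2,1]],"rot":[[0,0,0],[0,0,0],[0,0,0],[0,0,-6],[0,0,-12],[0,0,-18],[0,0,-25],[0,0,-31],[0,0,-38],[0,0,-38]],"gripper":[1,1,1,1,1,1,1,1,1,1]}'
python3 - <<'E'
from h import *
from to import *
from meas import levers
p,d=eyes.camera('scene');cv2.imwrite('pics/scene3.png',p[:,:,::-1]);levers('scene',p)
p,d=eyes.camera('top');cv2.imwrite('pics/top3.png',p[100:320,160:500,::-1]);levers('top',p)
o,R=state()
A=np.array([.486,-.221])
rad=.066
def pt(a,off): 
    r=np.radians(a); return A+rad*np.array([np.cos(r),np.sin(r)])+off*np.array([np.sin(r),-np.cos(r)])
for a in (201,208,214,221,227,233,239,245):
    q=pt(a,.018); print(a,q.round(4),'tool',np.round(1000*R.T@(np.r_[q,.067]-o['ee_pos']),1))
E
```

```text
time_s: 3.78
ee_pos: [0.4169, -0.231, 0.0673]
ee_rot: [0.001, 0.568, 0.823, -0.0]
force: [-0.5, 0.6, 0.2]
finger_gap: 0.0001
scene blue [377, 190, 36, 28, 343] cen [ 0.444 -0.2  ] size [0.038 0.117] dir deg -18.1
scene blue [386, 320, 9, 22, 127] cen [0.265 0.082] size [0.01  0.038] dir deg -62.8
scene yellow [262, 253, 42, 32, 206] cen [0.475 0.09 ] size [0.016 0.104] dir deg -3.8
top blue [33, 156, 19, 19, 272] cen [0.651 0.528] size [0.045 0.042] dir deg -14.7
top blue [369, 234, 13, 11, 73] cen [ 0.487 -0.233] size [0.022 0.026] dir deg -84.2
top blue [537, 249, 18, 15, 134] cen [ 0.449 -0.611] size [0.039 0.031] dir deg -70.4
top blue [560, 256, 14, 14, 89] cen [ 0.435 -0.659] size [0.029 0.026] dir deg 73.7
top blue [514, 261, 17, 21, 176] cen [ 0.419 -0.558] size [0.042 0.035] dir deg -2.5
top yellow [230, 214, 16, 49, 321] cen [0.488 0.068] size [0.029 0.106] dir deg -7.9
t 3.88 q [-0.62 -0.15  2.15  0.    1.14 -0.98] pos [ 0.4168 -0.2295  0.0669] xyaw 110.5 z [ 0.001 -0.    -1.   ] F [-0.6  0.6  0.2] gap -0.0002
201 [ 0.4179 -0.2278] tool [ 1.2  1.6 -0.1]
208 [ 0.4193 -0.2361] tool [-7.  -0.  -0.1]
214 [ 0.4212 -0.243 ] tool [-14.1  -0.6  -0.1]
221 [ 0.4244 -0.2507] tool [-22.5  -0.4  -0.1]
227 [ 0.4278 -0.257 ] tool [-29.6   0.7  -0.1]
233 [ 0.4319 -0.2629] tool [-36.5   2.4  -0.1]
239 [ 0.4366 -0.2683] tool [-43.2   4.9  -0.1]
245 [ 0.4418 -0.2732] tool [-49.7   8.1  -0.1]
```

View pics/scene3.png

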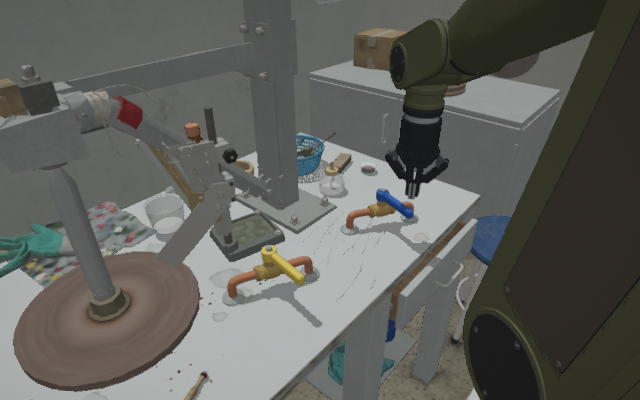

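View pics/top3.png

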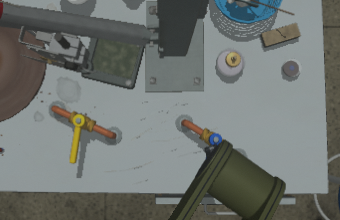

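The fingers now appear at (412,190), but the lever has not moved and no force was felt. So the finger position disagrees with the cameras, and I check it against depth.

Run:
```python
from h import *
from to import *
o,R=state()
def proj(ci,X):
    return cv2.projectPoints(np.array(X,float).reshape(-1,1,3),cv2.Rodrigues(np.array(ci['R'],float))[0],np.array(ci['t'],float),np.array(ci['mtx'],float),np.array([ci['k1'],0,0,0,0.]))[0].reshape(-1,2).round(1)
for n in ('scene','wrist','top'):
    ci=eyes.camera_info(n);print(n,proj(ci,[o['ee_pos'],[.486,-.221,.088],[.4,-.193,.088]]), 'cam',(-np.array(ci['R']).T@ci['t']).round(4))
p,d=eyes.camera('scene');ci=eyes.camera_info('scene')
def pt3(uv,dd):
    nn=cv2.undistortPoints(np.array([[uv]],float),np.array(ci['mtx'],float),np.array([ci['k1'],0,0,0,0.])).ravel()
    return (np.array(ci['R']).T@(np.array([nn[0],nn[1],1])*dd-ci['t'])).round(4)
for uv in [(410,185),(410,190),(410,195),(412,190),(412,195),(412,200),(416,190),(408,205),(400,206)]: print(uv,p[uv[1],uv[0]],pt3(uv,d[uv[1],uv[0]]))
cv2.imwrite('pics/c4.png',cv2.resize(p[130:250,320:480,::-1],None,fx=5,fy=5,interpolation=cv2.INTER_CUBIC))
p,d=eyes.camera('wrist');cv2.imwrite('pics/wrist4.png',p[:,:,::-1])
```

```text
t 3.88 q [-0.62 -0.15  2.15  0.    1.14 -0.98] pos [ 0.4168 -0.2295  0.0669] xyaw 110.5 z [ 0.001 -0.    -1.   ] F [-0.6  0.6  0.2] gap -0.0002
scene [[409.8 210.3]
 [381.1 192.3]
 [408.9 212.1]] cam [0.0882 0.4283 0.54  ]
wrist [[323.2 233.2]
 [435.1 272. ]
 [317.7 181.4]] cam [ 0.3889 -0.1547  0.2443]
top [[372.6 270.8]
 [369.6 239.3]
 [356.9 279.1]] cam [ 0.4718 -0.1098  1.0622]
(410, 185) [92 95 96] [ 0.4172 -0.2166  0.1342]
(410, 190) [87 90 90] [ 0.4166 -0.2181  0.122 ]
(410, 195) [44 46 46] [ 0.4152 -0.2182  0.1106]
(412, 190) [57 59 59] [ 0.413  -0.2198  0.1226]
(412, 195) [94 98 98] [ 0.4115 -0.2196  0.1115]
(412, 200) [167 171 170] [ 0.4847 -0.37   -0.0021]
(416, 190) [25 27 28] [ 0.4067 -0.2247  0.1229]
(408, 205) [118  78  58] [ 0.4503 -0.284   0.0394]
(400, 206) [ 29  57 109] [ 0.4283 -0.2058  0.0844]
```

View pics/c4.png

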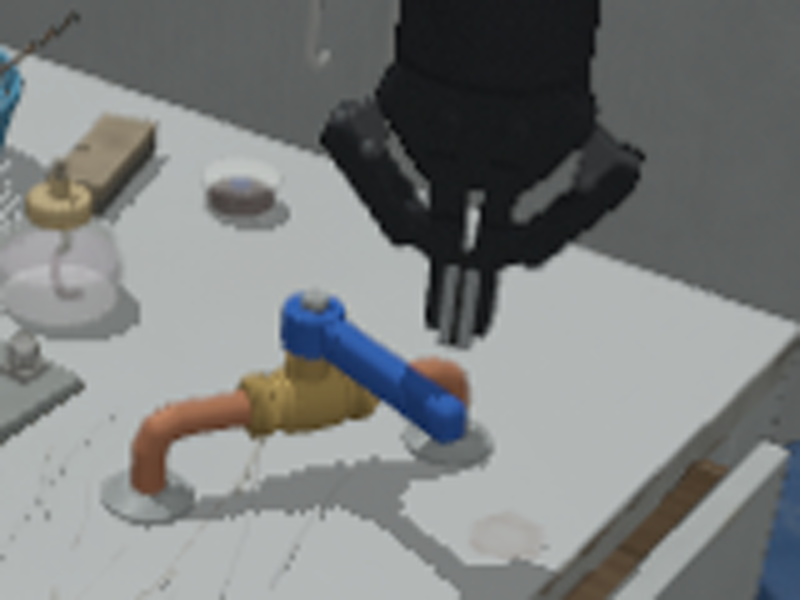

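View pics/wrist4.png

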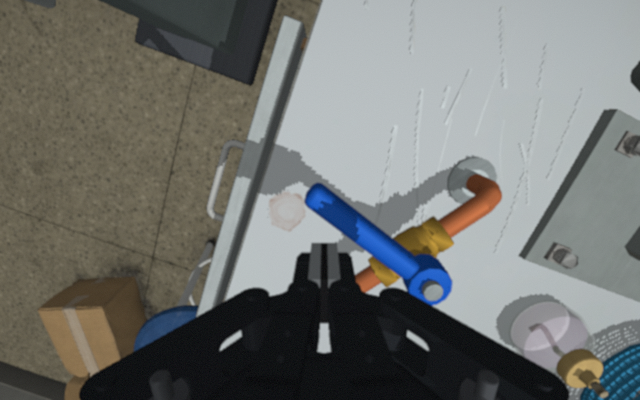

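The fingers passed over the lever. Scene depth puts the tips at a height of about 0.10 m, although the pose reads 0.067. I measure this offset more closely.

Run:
```python
from h import *
from to import *
o,R=state()
def pts(n):
    ci=eyes.camera_info(n);p,d=eyes.camera(n)
    v,u=np.mgrid[0:400,0:640]
    nn=cv2.undistortPoints(np.c_[u.ravel(),v.ravel()].astype(float).reshape(-1,1,2),np.array(ci['mtx'],float),np.array([ci['k1'],0,0,0,0.])).reshape(-1,2)
    X=(np.c_[nn,np.ones(len(nn))]*d.reshape(-1,1)-np.array(ci['t']))@np.array(ci['R'])
    return p,d,X.reshape(400,640,3)
p,d,X=pts('scene')
for r in range(180,202,2): print(r,[X[r,c].round(3).tolist() for c in (408,411,414)])
p,d,X=pts('wrist')
for r in (240,244,248,256,264,276): print(r,[X[r,c].round(3).tolist() for c in (318,323,330)],d[r,318])
print([X[r,c].round(4).tolist() for r,c in [(287,430),(195,318)]])
```

```text
t 3.98 q [-0.61 -0.15  2.15  0.    1.14 -0.98] pos [ 0.4168 -0.2288  0.0666] xyaw 110.7 z [ 0. -0. -1.] F [-0.7 -0.3  0. ] gap 0.0001
180 [[0.421, -0.212, 0.146], [0.416, -0.216, 0.146], [0.411, -0.219, 0.147]]
182 [[0.422, -0.215, 0.14], [0.419, -0.222, 0.138], [0.41, -0.218, 0.143]]
184 [[0.424, -0.22, 0.132], [0.416, -0.217, 0.137], [0.412, -0.223, 0.136]]
186 [[0.422, -0.219, 0.129], [0.415, -0.217, 0.132], [0.088, 0.428, 0.54]]
188 [[0.422, -0.219, 0.124], [0.415, -0.218, 0.127], [0.409, -0.219, 0.129]]
190 [[0.419, -0.215, 0.122], [0.414, -0.217, 0.124], [0.408, -0.219, 0.125]]
192 [[0.419, -0.216, 0.117], [0.414, -0.218, 0.118], [0.409, -0.222, 0.119]]
194 [[0.419, -0.216, 0.113], [0.413, -0.217, 0.115], [0.408, -0.221, 0.115]]
196 [[0.418, -0.216, 0.108], [0.412, -0.217, 0.11], [0.408, -0.223, 0.109]]
198 [[0.418, -0.216, 0.103], [0.413, -0.219, 0.104], [0.485, -0.38, -0.001]]
200 [[0.492, -0.362, -0.001], [0.486, -0.366, -0.001], [0.48, -0.372, -0.001]]
240 [[0.425, -0.264, 0.001], [0.429, -0.262, 0.002], [0.435, -0.26, 0.002]] 0.2664943
244 [[0.41, -0.218, 0.107], [0.413, -0.217, 0.107], [0.416, -0.216, 0.107]] 0.15134332
248 [[0.41, -0.218, 0.112], [0.413, -0.217, 0.111], [0.416, -0.217, 0.11]] 0.14637642
256 [[0.41, -0.218, 0.119], [0.412, -0.217, 0.12], [0.416, -0.216, 0.12]] 0.13926841
264 [[0.411, -0.219, 0.126], [0.413, -0.217, 0.127], [0.415, -0.216, 0.127]] 0.13332528
276 [[0.41, -0.217, 0.138], [0.413, -0.217, 0.137], [0.415, -0.216, 0.136]] 0.121775076
[[0.4843, -0.2275, 0.0936], [0.4028, -0.1992, 0.0878]]
```

Both cameras put the real fingertips about 35 mm above the reported TCP height, while x and y agree. I go back over the lever to its left, raised, then descend by the extra 35 mm and check.

```bash
python3 -m pendant '{"translation":[[0,0,-12],[15,12,-15],[35,27,-15],[55,41,-15],[62,47,-15],[62,47,-5],[62,47,10],[62,47,25],[62,47,34],[62,47,34]],"rot":[[0,0,4],[0,0,11],[0,0,18],[0,0,25],[0,0,32],[0,0,38],[0,0,38],[0,0,38],[0,0,38],[0,0,38]],"gripper":[1,1,1,1,1,1,1,1,1,1]}'
python3 - <<'E'
from h import *
from to import *
ci=eyes.camera_info('scene');p,d=eyes.camera('scene')
cv2.imwrite('pics/c5.png',cv2.resize(p[130:250,320:480,::-1],None,fx=5,fy=5,interpolation=cv2.INTER_CUBIC))
v,u=np.mgrid[0:400,0:640]
nn=cv2.undistortPoints(np.c_[u.ravel(),v.ravel()].astype(float).reshape(-1,1,2),np.array(ci['mtx'],float),np.array([ci['k1'],0,0,0,0.])).reshape(-1,2)
X=((np.c_[nn,np.ones(len(nn))]*d.reshape(-1,1)-np.array(ci['t']))@np.array(ci['R'])).reshape(400,640,3)
o,R=state()
for r in range(190,226,3): print(r,[X[r,c].round(3).tolist() for c in (379,383,387)])
A=np.array([.486,-.221])
rad=.066
def pt(a,off): 
    r=np.radians(a); return A+rad*np.array([np.cos(r),np.sin(r)])+off*np.array([np.sin(r),-np.cos(r)])
for a in (162,175,188,201,214,227,239):
    q=pt(a,.018); print(a,q.round(4),'tool',np.round(1000*R.T@(np.r_[q,.033]-o['ee_pos']),1))
E
```

```text
time_s: 4.92
ee_pos: [0.4371, -0.1528, 0.0301]
ee_rot: [-0.002, 0.805, 0.594, -0.001]
force: [-0.6, -0.1, -0.7]
finger_gap: -0.0001
t 4.97 q [-0.45 -0.12  2.2   0.    1.07 -0.15] pos [ 0.4379 -0.1533  0.0314] xyaw 72.8 z [-0.002  0.001 -1.   ] F [ 0.3 -1.4  0.6] gap -0.0001
190 [[0.437, -0.133, 0.153], [0.426, -0.129, 0.159], [0.42, -0.133, 0.159]]
193 [[0.436, -0.132, 0.147], [0.426, -0.13, 0.151], [0.42, -0.135, 0.152]]
196 [[0.437, -0.134, 0.139], [0.427, -0.132, 0.143], [0.421, -0.137, 0.144]]
199 [[0.435, -0.132, 0.134], [0.427, -0.133, 0.136], [0.424, -0.144, 0.132]]
202 [[0.438, -0.139, 0.122], [0.428, -0.136, 0.128], [0.432, -0.158, 0.116]]
205 [[0.437, -0.138, 0.116], [0.427, -0.135, 0.122], [0.425, -0.147, 0.117]]
208 [[0.438, -0.14, 0.108], [0.429, -0.139, 0.112], [0.416, -0.133, 0.121]]
211 [[0.436, -0.138, 0.103], [0.428, -0.139, 0.106], [0.415, -0.132, 0.115]]
214 [[0.437, -0.14, 0.095], [0.429, -0.142, 0.097], [0.415, -0.133, 0.108]]
217 [[0.435, -0.139, 0.089], [0.428, -0.142, 0.09], [0.425, -0.151, 0.087]]
220 [[0.436, -0.141, 0.08], [0.427, -0.141, 0.084], [0.424, -0.15, 0.081]]
223 [[0.435, -0.141, 0.073], [0.426, -0.14, 0.078], [0.424, -0.153, 0.072]]
162 [ 0.4288 -0.1835] tool [-31.6   0.2  -1.6]
175 [ 0.4218 -0.1973] tool [-46.8  -2.4  -1.6]
188 [ 0.4181 -0.2124] tool [-62.3  -1.5  -1.6]
201 [ 0.4179 -0.2278] tool [-77.1   2.9  -1.7]
214 [ 0.4212 -0.243 ] tool [-90.6  10.5  -1.7]
227 [ 0.4278 -0.257 ] tool [-102.1   21.    -1.7]
239 [ 0.4366 -0.2683] tool [-110.3   32.7   -1.8]
```

View pics/c5.png

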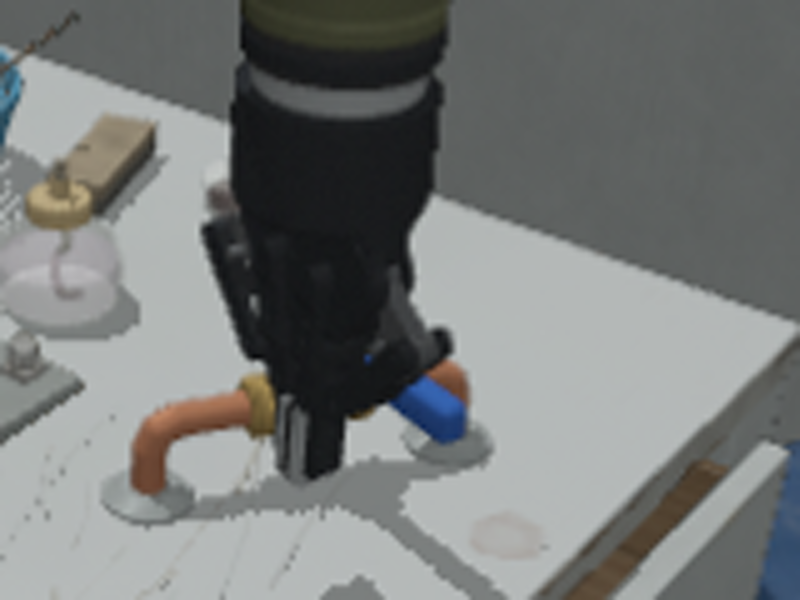

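The tips are now at about z=0.068 by scene depth, level with the lever's underside. I push in short steps.

```bash
python3 -m pendant '{"translation":[[-10,0,-1],[-20,0,-1],[-31,0,-1],[-39,-1,-1],[-47,-2,-1],[-54,-2,-1],[-62,-1.5,-1],[-62,-1.5,-1]],"rot":[[0,0,0],[0,0,0],[0,0,0],[0,0,-6],[0,0,-12],[0,0,-18],[0,0,-25],[0,0,-25]],"gripper":[1,1,1,1,1,1,1,1]}'
python3 - <<'E'
from h import *
from to import *
from meas import levers
p,d=eyes.camera('scene');levers('scene',p)
cv2.imwrite('pics/c6.png',cv2.resize(p[130:250,320:480,::-1],None,fx=5,fy=5,interpolation=cv2.INTER_CUBIC))
o,R=state()
A=np.array([.486,-.221])
rad=.066
def pt(a,off): 
    r=np.radians(a); return A+rad*np.array([np.cos(r),np.sin(r)])+off*np.array([np.sin(r),-np.cos(r)])
for a in (188,195,201,208,214,221,227,233,239):
    q=pt(a,.018); print(a,q.round(4),'tool',np.round(1000*R.T@(np.r_[q,.033]-o['ee_pos']),1))
E
```

```text
time_s: 5.63
ee_pos: [0.4187, -0.2147, 0.034]
ee_rot: [0.0, 0.657, 0.754, -0.0]
force: [0.6, -0.2, -0.0]
finger_gap: -0.0
scene blue [377, 190, 23, 15, 202] cen [ 0.466 -0.216] size [0.05  0.051] dir deg -0.9
scene blue [412, 203, 9, 10, 63] cen [ 0.397 -0.218] size [0.016 0.033] dir deg -56.4
scene blue [386, 320, 9, 22, 126] cen [0.265 0.082] size [0.01  0.038] dir deg -62.7
scene yellow [263, 255, 41, 30, 196] cen [0.473 0.091] size [0.016 0.098] dir deg -3.6
t 5.68 q [-0.59 -0.11  2.18 -0.    1.07 -0.72] pos [ 0.4191 -0.2143  0.0341] xyaw 97.6 z [ 0.001 -0.001 -1.   ] F [ 0.  -0.1 -0.1] gap -0.0003
188 [ 0.4181 -0.2124] tool [ 2.  -0.7  1. ]
195 [ 0.4176 -0.2207] tool [-6.2 -2.3  1.1]
201 [ 0.4179 -0.2278] tool [-13.3  -2.9   1.1]
208 [ 0.4193 -0.2361] tool [-21.7  -2.7   1.1]
214 [ 0.4212 -0.243 ] tool [-28.7  -1.7   1.1]
221 [ 0.4244 -0.2507] tool [-36.8   0.5   1.1]
227 [ 0.4278 -0.257 ] tool [-43.5   3.    1.1]
233 [ 0.4319 -0.2629] tool [-49.9   6.3   1.1]
239 [ 0.4366 -0.2683] tool [-55.9  10.2   1.1]
```

View pics/c6.png

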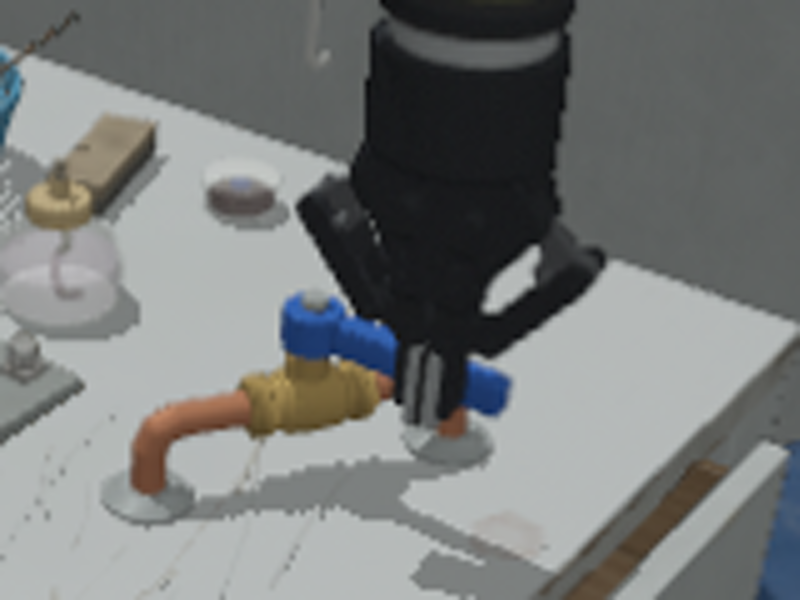

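The lever is now moving: it points toward (490,390) in the crop, with the fingers on its left side. I continue along the arc.

```bash
python3 -m pendant '{"translation":[[-6,-2,1],[-13,-3,1],[-20,-3,1],[-28,-2,1],[-36,0,1],[-43,3,1],[-47,5,1],[-47,5,1]],"rot":[[0,0,-6],[0,0,-12],[0,0,-18],[0,0,-25],[0,0,-32],[0,0,-38],[0,0,-42],[0,0,-42]],"gripper":[1,1,1,1,1,1,1,1]}'
python3 - <<'E'
from h import *
from to import *
p,d=eyes.camera('scene')
cv2.imwrite('pics/c7.png',cv2.resize(p[130:250,320:480,::-1],None,fx=5,fy=5,interpolation=cv2.INTER_CUBIC))
o,R=state()
A=np.array([.486,-.221])
rad=.066
def pt(a,off): 
    r=np.radians(a); return A+rad*np.array([np.cos(r),np.sin(r)])+off*np.array([np.sin(r),-np.cos(r)])
for a in (230,233,236,239,242,245):
    q=pt(a,.018); print(a,q.round(4),'tool',np.round(1000*R.T@(np.r_[q,.033]-o['ee_pos']),1))
E
```

```text
time_s: 6.35
ee_pos: [0.4306, -0.2594, 0.0326]
ee_rot: [0.0, 0.345, 0.939, -0.0]
force: [0.1, 0.3, -0.3]
finger_gap: 0.0001
t 6.4 q [-0.65 -0.04  2.11  0.    1.07 -1.51] pos [ 0.4307 -0.2591  0.0326] xyaw 139.6 z [ 0.001 -0.    -1.   ] F [-0.4  1.  -0. ] gap -0.0004
230 [ 0.4298 -0.26  ] tool [ 0.1 -1.2 -0.4]
233 [ 0.4319 -0.2629] tool [-3.3 -2.1 -0.4]
236 [ 0.4342 -0.2657] tool [-6.9 -2.7 -0.4]
239 [ 0.4366 -0.2683] tool [-10.4  -3.2  -0.4]
242 [ 0.4391 -0.2708] tool [-14.   -3.4  -0.4]
245 [ 0.4418 -0.2732] tool [-17.6  -3.5  -0.4]
```

View pics/c7.png

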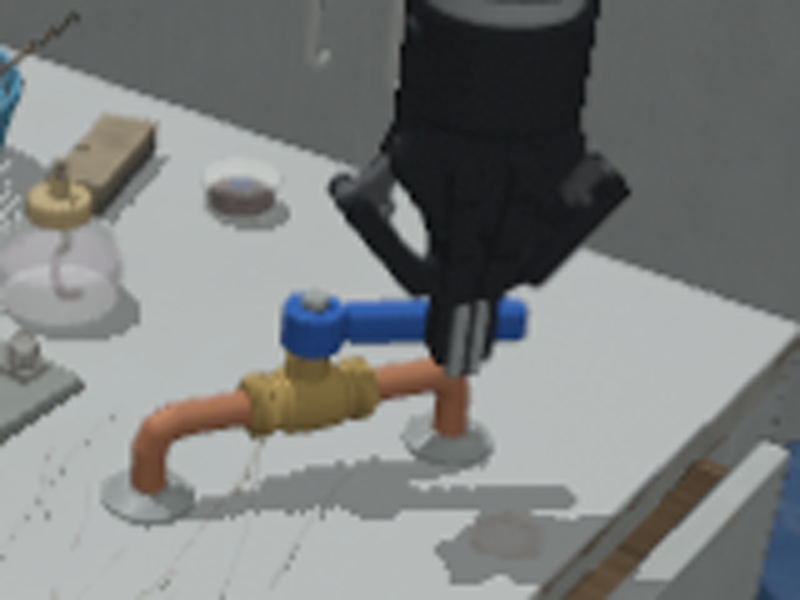

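The lever is nearly in line with the pipe. I take the last bit gently and watch the force.

```bash
python3 -m pendant '{"translation":[[-3,-2,0],[-6,-2.5,0],[-8,-3,0],[-10,-3,0],[-10,-3,0]],"rot":[[0,0,-3],[0,0,-6],[0,0,-8],[0,0,-9],[0,0,-9]],"gripper":[1,1,1,1,1]}'
python3 -m pendant '{"translation":[[-1,0,0],[-2,0,0],[-3,0,0],[-3,0,0]],"rot":[[0,0,-1],[0,0,-2],[0,0,-2],[0,0,-2]],"gripper":[1,1,1,1]}'
python3 - <<'E'
from h import *
from to import *
p,d=eyes.camera('scene')
cv2.imwrite('pics/c8.png',cv2.resize(p[130:250,320:480,::-1],None,fx=5,fy=5,interpolation=cv2.INTER_CUBIC))
state()
E
```

```text
time_s: 6.82
ee_pos: [0.4361, -0.2674, 0.0325]
ee_rot: [-0.0, 0.27, 0.963, -0.0]
force: [-2.0, -0.1, -0.6]
finger_gap: 0.0001
time_s: 7.15
ee_pos: [0.4389, -0.2689, 0.0324]
ee_rot: [0.0, 0.252, 0.968, -0.0]
force: [-3.1, -1.4, 0.4]
finger_gap: 0.0003
t 7.2 q [-0.65 -0.01  2.09  0.    1.07 -1.72] pos [ 0.4389 -0.2689  0.0324] xyaw 150.8 z [ 0. -0. -1.] F [-1.2  0.3  0.6] gap 0.0001
```

View pics/c8.png

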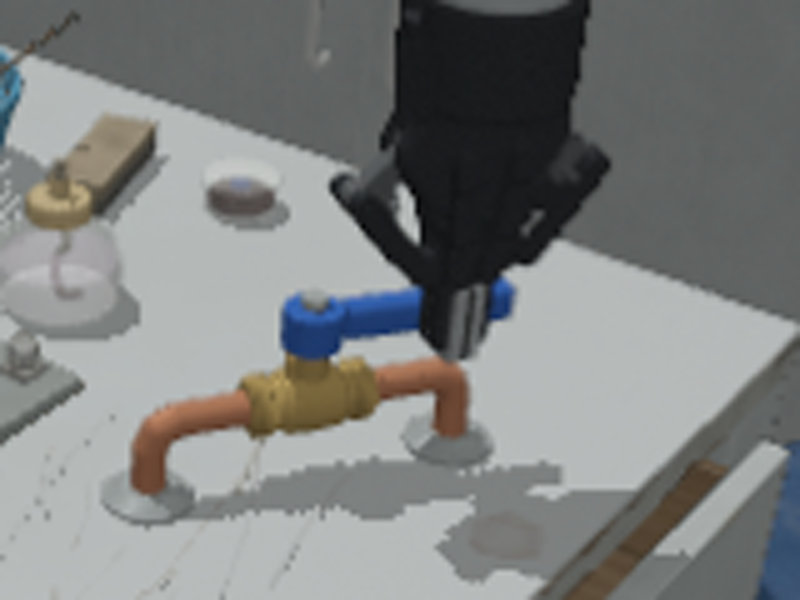

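```bash
python3 -m pendant '{"translation":[[-1,0,0],[-2,0,0],[-2,0,0]],"rot":[[0,0,0],[0,0,0],[0,0,0]],"gripper":[1,1,1]}'
python3 -m pendant '{"translation":[[-1,0,0],[-2,0,0],[-2,0,0]],"rot":[[0,0,0],[0,0,0],[0,0,0]],"gripper":[1,1,1]}'
python3 to.py
```

```text
time_s: 7.45
ee_pos: [0.4407, -0.27, 0.0325]
ee_rot: [0.0, 0.252, 0.968, -0.0]
force: [-1.2, -0.1, 0.2]
finger_gap: -0.0003
time_s: 7.7
ee_pos: [0.4423, -0.2709, 0.0324]
ee_rot: [-0.0, 0.252, 0.968, -0.0]
force: [-2.9, -0.4, 0.4]
finger_gap: -0.0001
t 7.7 q [-0.65 -0.    2.08 -0.    1.07 -1.71] pos [ 0.4423 -0.2709  0.0324] xyaw 150.8 z [-0.  0. -1.] F [-2.9 -0.4  0.4] gap -0.0001
```

Still only the force of moving the lever and no stop yet, so I continue in small steps.

```bash
python3 -m pendant '{"translation":[[-1,0,0],[-2,0,0],[-3,0,0],[-3,0,0]],"rot":[[0,0,-1],[0,0,-2],[0,0,-2],[0,0,-2]],"gripper":[1,1,1,1]}'
python3 - <<'E'
from h import *
from to import *
p,d=eyes.camera('scene')
cv2.imwrite('pics/c9.png',cv2.resize(p[130:250,320:480,::-1],None,fx=5,fy=5,interpolation=cv2.INTER_CUBIC))
state()
E
```

```text
time_s: 8.03
ee_pos: [0.4419, -0.2712, 0.0322]
ee_rot: [-0.004, 0.235, 0.972, 0.001]
force: [-14.5, 2.8, 9.3]
finger_gap: -0.0001
t 8.08 q [-0.65  0.01  2.07 -0.    1.07 -1.75] pos [ 0.4419 -0.2712  0.0322] xyaw 152.9 z [-0.008  0.003 -1.   ] F [-13.5   3.6   8.5] gap -0.0001
```

View pics/c9.png

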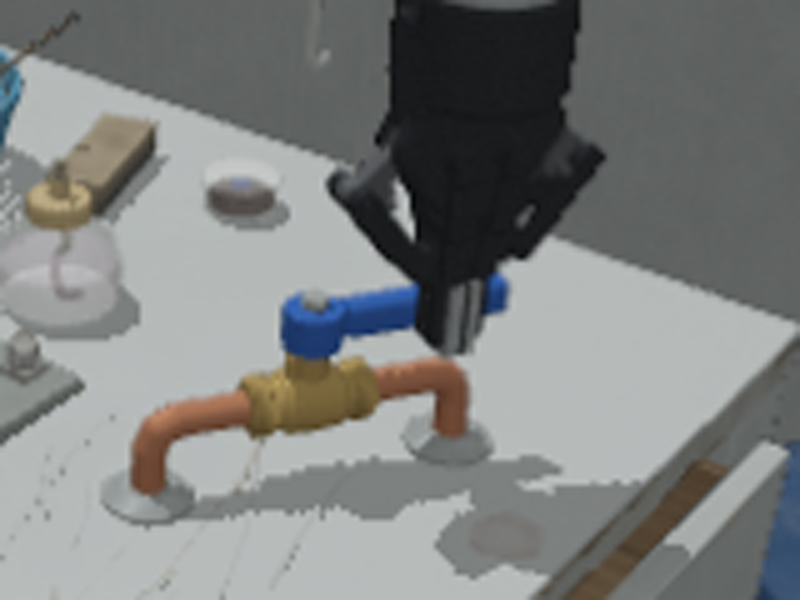

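The force jumped to about 15 N with no further motion, which is the stop, and the lever lies over the pipe. I back straight off, raise the tool, move clear and verify.

```bash
python3 -m pendant '{"translation":[[10,0,0],[25,0,0],[40,0,0],[40,0,-20],[40,0,-55],[40,0,-90],[40,0,-125],[60,0,-150],[90,0,-150],[90,0,-150]],"rot":[[0,0,0],[0,0,0],[0,0,0],[0,0,0],[0,0,0],[0,0,0],[0,0,0],[0,0,0],[0,0,0],[0,0,0]],"gripper":[1,1,1,1,1,1,1,1,1,1]}'
python3 - <<'E'
from h import *
from to import *
from meas import levers
for n in ('scene','top'):
    p,d=eyes.camera(n);levers(n,p);cv2.imwrite(f'pics/{n}10.png',p[:,:,::-1])
p,d=eyes.camera('wrist');cv2.imwrite('pics/wrist10.png',p[:,:,::-1])
state()
E
```

```text
time_s: 8.92
ee_pos: [0.3641, -0.2305, 0.1849]
ee_rot: [0.003, 0.235, 0.972, -0.001]
force: [1.6, 0.0, -0.8]
finger_gap: -0.0004
scene blue [377, 185, 44, 16, 339] cen [ 0.455 -0.246] size [0.112 0.043] dir deg 62.9
scene blue [386, 320, 9, 22, 126] cen [0.265 0.082] size [0.01  0.038] dir deg -62.5
scene yellow [262, 253, 42, 32, 211] cen [0.475 0.09 ] size [0.016 0.104] dir deg -3.8
top blue [33, 156, 19, 20, 275] cen [0.651 0.529] size [0.045 0.043] dir deg -22.4
top blue [370, 234, 43, 30, 275] cen [ 0.468 -0.268] size [0.106 0.025] dir deg 57.9
top blue [538, 249, 18, 15, 141] cen [ 0.449 -0.613] size [0.039 0.031] dir deg -77.1
top blue [556, 255, 19, 14, 119] cen [ 0.438 -0.654] size [0.041 0.028] dir deg 67.4
top yellow [230, 214, 17, 49, 327] cen [0.488 0.075] size [0.031 0.107] dir deg -8.2
t 9.07 q [-0.69 -0.38  2.13  0.    1.39 -1.79] pos [ 0.3653 -0.2312  0.1824] xyaw 152.8 z [ 0.002 -0.001 -1.   ] F [ 0.5 -0.5  1. ] gap -0.0001
```

View pics/scene10.png

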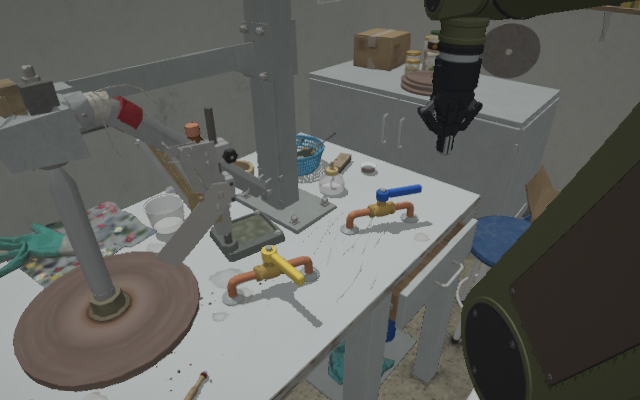

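View pics/wrist10.png

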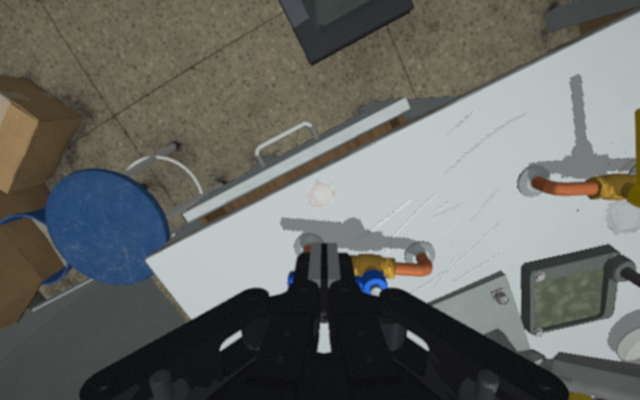

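View pics/top10.png

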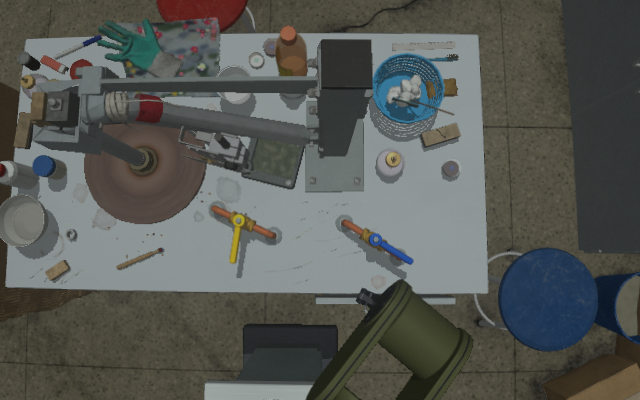

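The top view shows the blue lever at (376,240)→(411,262), lying over its pipe: 57.9° for the lever against 58.9° for the pipe. The yellow lever and the lamp at (390,163) are where they were, and the arm is clear.

```bash
python3 -c "
from station import env
print(env.close_job())"
```

```text
the job is handed in; nothing more can be done
None
```

I turned the blue valve anticlockwise onto its open stop with the closed fingers, then backed off and handed the job in at about 9 s. No verdict was reported.

**Last checks**
- **Blue lever:** the force rose to about 15 N and motion stopped at the end of travel. The top camera then put the lever at 57.9° and its pipe at 58.9°; the scene camera put the lever at 62.9°.
- **Yellow lever:** unchanged in the scene camera. The top camera showed a 7 mm shift in its fitted centre, which I took for mask noise because the blob grew by one pixel.
- **Spirit lamp:** upright and at the same spot by eye in the top and scene views.
- **Arm:** the gripper is well clear of everything, and the force reads about zero.

**What disagreed**
- **Fingertip height:** the closed fingertips were really about 35 mm higher than the reported TCP. The first push therefore passed over the lever without touching it. I found this from scene and wrist depth, and the second push allowed for it.
- **Top camera:** it placed the valve about 13 mm to the side of where the wrist and scene cameras did. I used the two that agreed.

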